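# Empty the ball pail into the hall bin

### The arm

A 6-joint arm with a two-finger parallel gripper is mounted at the origin on the work surface. World frame = base frame: x ahead of the robot, y to its left, z up, the work surface at z = 0. Lengths are in m, angles in rad, forces in N, time in s.
With the tool pointing down it reaches from about 0.3 to 0.875 m from the base axis. Payload 6.4 kg.
Tool frame: the origin (TCP) lies between the finger pads; the fingertips stand 25 mm ahead of it and the grasp point (between the pads) lies 6 mm ahead of it; x points along the fingers, y is the direction in which the jaws open and shut, and the axes are right-handed (so a half turn about x gives the same grasp; the last joint's range is limited). The gripper opens to 85 mm and grips with 20 to 120 N. Pads are 22 mm wide; open, the fingers measure 114 mm over their backs; the gripper's body (76 mm by 85 mm) begins 54 mm behind the grasp point. The pads swing forward as they close: fully open they stand 13 mm farther back than shut.
Start: joints at [1.132, 0.181, 1.607, -0, 1.354, -0.206], TCP at [0.133, 0.56, 0.256] pointing down, gripper open.
Joint ranges: [-2.99, 2.99], [-0.89, 2.07], [0.3, 2.58], [-1.14, 4.28], [0, 2.63], [-3.12, 3.12]. Speed limits (rad/s): [2.57, 2.57, 3.01, 3.14, 3.14, 3.14].

### API

Orientations are given as a unit quaternion [x, y, z, w].
In Python, from station import sense, snapshot, close_job, silhouettes, pinpoint gives the robot as it stands.
- The arm moves only by the tool jog_arm, never from a script. Its argument "steps" is a list of rows, each a list of 7 numbers: the shift along the tool's x, y, z in m, then the turn, a rotation vector about the tool's x, y, z in degrees, then the closure in counts, from 0 (fully open) to 255 (shut). A call has 1 to 8 rows; each row is the pose to reach, as a shift and turn from the pose measured when the call began, along the tool's axes at that moment; what a row does not reach only later rows make up. A row lasts 1/10 s, in which the tool goes at most 50 mm and 8.59 degrees, less where a joint would pass 70% of its speed; a pose out of reach is approached as far as the arm can. A call with a gripper value outside its range is refused whole. The fingers move at their own pace and stop on an object; "grip_force" is the grip in N (left out, the last holds). Time passes only in rows, so rows that repeat a pose let the fingers close. It gives the time, the measured TCP pose, the force and the opening at its end, in the units of the state.
- sense(): the state, without advancing time (a new reading comes with each control period).
- snapshot(name): name is "scene" or "top"; returns a dict with "img" (384x512x3 uint8, blue, green, red), "camera_matrix" (3x3 intrinsics, pixels), "world_to_cam" (4x4, takes a point from world to camera coordinates). Camera axes: x right, y down, z forward; pixel columns grow to the right and rows downward; lengths in m; the calibration is good to about 2 mm. A picture is of the moment at which its call begins. There is no depth.
- close_job(): hands the job in, once; it reports no verdict.
Trained networks look in the newest picture that a camera, given by its name, has taken for a name from the list of things; names that differ only in an ending like _2 or _b are one class to them, and where a whole thing is asked for, a point or a joint stands for the part that bears it (a point fixed in the world has none). Each returns a list of dicts, best first, with "p" (0 to 1); they miss things now and then, are a little off and sometimes report something else, mostly with a low value. They report only what shows in the picture. A call takes as long as a camera call. They do not tell look-alikes from the thing itself.
- silhouettes(camera, label): "region" (384x512 bool, what is visible of it).
- pinpoint(camera, label): "at" ([x, y, z] in m, in the coordinates of the camera as it stood for that picture, good to about 4 mm: a listed point, or the origin of a listed thing).
The state is a dict: "clock": time; "joint_positions": joint angles; "joint_vel": joint speeds; "joint_torque": joint torques, N m; "tcp_pos": TCP position; "orientation": TCP orientation; "contact_force": force on the tool from outside, world axes, zero at the start; "torque": the same for the moment, N m; "finger_gap": opening from 0.0 (shut) to 1.0 (fully open).
Only numpy, scipy, OpenCV 4.12 (cv2) and the standard library are available. Lean on these libraries where they do the work, as an engineer would, in place of code of your own. Each camera call takes 0.05 s, during which the arm holds its last target. There are 200 camera calls.

### The job

Carry the blue pail by its bail, without spilling, and set it flat on the wooden step beside the grey bin with its yellow tab pointing away from the bin, and let go of it there. Then take the yellow tab at its bottom rim and lift that so the pail tips over the step's edge and both balls drop into the bin. Finally stand the empty pail flat on the step again, let go, and leave the brush, flowerpot and polish tin where they are.

Things in the scene. Friction and masses are not known exactly. Their poses are not given: they have to be found in the camera images.
- pail: Blue round pail, 120 high, outer diameter 130 at the bottom and 160 at the mouth, wall 4, floor 5 thick, about 0.3 kg without the balls. Origin: centre of its underside; z up along its axis. The bail pivots lie at y = +90 and -90, z = 105. The tab is hinged at x = -78, y = 0, z = 12, on the bottom rim.
- bail: The pail's steel wire bail, 180 wide, with a white round grip at the top. Origin: on its hinge axis, which is the pail's y axis direction, 105 above the pail's underside. z points from the hinge to the grip; the bail starts leaning up to about 30 degrees either way about y and stays where left by light friction (0.03 N m).
- bail_grip (a point): Centre of the bail's white grip, a round bar of diameter 18 and length 76 along the pail's y, 90 from the bail's hinge axis.
- tab: Yellow flat tipping tab, 30 wide (along the pail's y), 10 thick, 60 long from its hinge. Origin: on its hinge axis (parallel to the pail's y) at the pail's bottom rim; z along the tab. It starts 34 to 49 degrees outwards from upright, can swing on to 137, with light friction (0.02 N m). Lifted by the tab, the pail turns freely at this hinge and, off the ground, hangs tipped by over 100 degrees.
- tab_grip (a point): Point to pinch the tab, across its 30 mm width: middle of the tab, 40 from its hinge axis. The pail's wider mouth is above it, so come in leaning outwards, about in line with the tab.
- station: Fixed wooden step with a grey open bin docked behind it. Origin: at table height, under step_top; x points from the step to the bin, z up. Step: x from -105 to 85, y from -100 to 100, top at z = 95. A lip 8 high runs along the bin side of the step top, x from 73 to 85. Bin: x from 90 to 290, y from -120 to 120, rim at z = 90, walls and floor 5.
- step_top (a point): Where the pail is to stand: point on the step's top face, 85 from its bin-side edge, midway across, 95 above the table; axes as the station.
- ball_red_center (a point): Centre of the red ball, diameter 60, about 50 g, at first in the pail.
- ball_green_center (a point): Centre of the green ball, diameter 60, about 50 g, at first in the pail.
- brush: Bystander: red brush 170 long, 50 wide, 30 high, lying on the table. Origin: about the middle of its underside; x along it.
- pot: Bystander: empty terracotta flowerpot, 90 diameter, 80 high. Origin: centre of its underside.
- polish: Bystander: round polish tin, 72 diameter, 50 high. Origin: centre of its underside.
Not all that is in view belongs to the job. What is meant by the part that bears ball_red_center is not purple, and is the smaller of those in its own colour.

How it is judged:
By the outcome, as a careful person would: the job done as asked, in the order asked, and still so for the second after the job is handed in, with the robot touching nothing.
It also fails if it takes over 72 s, if anything falls off the work surface, if the arm or the gripper's body presses on something with over 40 N, if the wrist force passes 120 N, or if a joint passes its speed limit or range.

## Working session

There is one attempt and no reset: what is moved stays moved. The work goes in short steps, Python scripts to look and compute and a tool call to move; the robot and the scene stay as the last step left them, time stands still between calls to the robot, and variables do not carry over. Pictures are saved under pics/ and viewed, about 8 in all and at most 12, crops included, and the job is handed in when it is done.

Besides the shell and the picture viewer there is one more tool, called after "Request:" in YAML: its name, and indented under it one key for each argument. jog_arm: Moves the arm, as the interface text tells. Its arguments: {"type":"object","properties":{"steps":{"type":"array"},"grip_force":{"type":"number"}},"required":["steps"]}

```bash
ls; mkdir -p pics; cat > h.py <<'E'
import numpy as np,cv2
from scipy.spatial.transform import Rotation as R
from station import *
def look(cam):
    s=snapshot(cam); return s
def toW(s,p):
    T=np.linalg.inv(s["world_to_cam"]); return T[:3,:3]@np.array(p)+T[:3,3]
def pix(s,w):
    c=s["world_to_cam"]@np.append(w,1); u=s["camera_matrix"]@c[:3]; return u[:2]/u[2]
E
python3 - <<'E'
from h import *
ims=[]
for cam in ["scene","top"]:
    s=look(cam); ims.append(s["img"]); cv2.imwrite(f"pics/a_{cam}.png",s["img"])
    for n in ["pail","bail","bail_grip","tab","tab_grip","station","step_top","ball_red_center","ball_green_center","brush","pot","polish"]:
        for d in pinpoint(cam,n)[:4]:
            w=toW(s,d["at"]); print(cam,n,round(d["p"],2),w.round(3),pix(s,w).round())
st=sense(); print(st["clock"],st["orientation"],st["contact_force"])
cv2.imwrite("pics/a.png",cv2.resize(np.hstack(ims),(800,300)))
E
```

```text
pics
scene pail 0.98 [ 0.637 -0.25   0.001] [200. 254.]
scene bail 0.68 [0.583 0.209 0.097] [297. 161.]
scene bail_grip 0.77 [ 0.625 -0.248  0.19 ] [190. 213.]
scene tab 0.53 [ 0.643 -0.214  0.031] [209. 244.]
scene station 0.6 [0.582 0.208 0.   ] [295. 180.]
scene step_top 0.66 [0.586 0.209 0.097] [297. 162.]
scene ball_red_center 0.79 [ 0.806 -0.164  0.029] [255. 272.]
scene ball_red_center 0.71 [ 0.595 -0.068  0.036] [238. 211.]
scene ball_red_center 0.46 [ 0.641 -0.216  0.033] [209. 244.]
scene ball_green_center 0.76 [ 0.619 -0.279  0.038] [187. 249.]
scene ball_green_center 0.17 [ 0.426 -0.008  0.003] [224. 182.]
scene brush 0.93 [ 0.425 -0.006  0.001] [224. 182.]
scene pot 0.73 [ 0.433  0.467 -0.001] [315. 135.]
scene polish 0.67 [ 0.478 -0.487  0.002] [107. 261.]
top pail 0.93 [ 0.636 -0.249 -0.003] [320. 198.]
top bail 0.56 [ 0.639 -0.247  0.104] [326. 192.]
top bail 0.28 [0.584 0.206 0.1  ] [186. 204.]
top bail_grip 0.52 [ 0.63  -0.245  0.197] [332. 189.]
top bail_grip 0.15 [ 0.641 -0.251  0.111] [327. 191.]
top tab 0.58 [ 0.566 -0.219  0.015] [313. 217.]
top tab_grip 0.68 [ 0.542 -0.216  0.044] [313. 223.]
top tab_grip 0.41 [ 0.639 -0.247  0.106] [326. 192.]
top station 0.92 [ 0.592  0.21  -0.001] [191. 206.]
top step_top 0.69 [0.591 0.206 0.099] [186. 202.]
top ball_red_center 0.87 [ 0.598 -0.068  0.037] [270. 205.]
top ball_red_center 0.69 [ 0.644 -0.219  0.041] [314. 193.]
top ball_red_center 0.68 [ 0.809 -0.161  0.029] [297. 148.]
top ball_green_center 0.61 [ 0.623 -0.281  0.038] [332. 200.]
top brush 0.97 [ 0.429 -0.008  0.001] [251. 255.]
top pot 0.75 [0.437 0.465 0.002] [113. 248.]
top pot 0.6 [ 0.623 -0.282  0.039] [332. 200.]
top polish 0.94 [ 0.477 -0.487  0.003] [389. 245.]
1.3 [ 0.0821201   0.70231916 -0.08211921  0.70232508] [-0.15278945 -0.12201842 -0.69295578]
```

View pics/a.png

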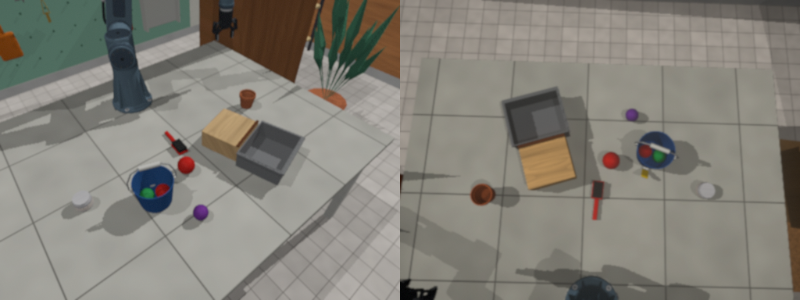

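```bash
python3 - <<'E'
import cv2,numpy as np
a=cv2.imread("pics/a_scene.png")[150:310,140:300];b=cv2.imread("pics/a_top.png")[120:280,140:360]
cv2.imwrite("pics/b.png",np.hstack([cv2.resize(a,(330,330),interpolation=2),cv2.resize(b,(454,330),interpolation=2)]))
E
```

```text
(no output)
```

View pics/b.png

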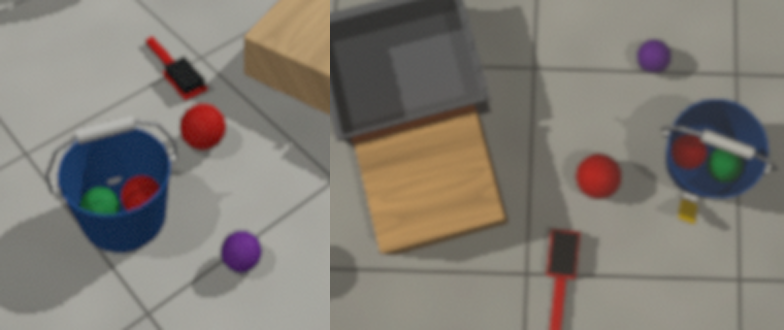

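The blue pail (top view about (655,150)) holds the small red and green balls. The loose larger red ball and the purple ball are decoys. The tab shows at (645,173), towards the robot, and the bin is up-left of the step. Next I'll fit the yaws and plan the approach.

```bash
cat >> h.py <<'E'
def cur():
    st=sense(); return st,np.array(st["tcp_pos"]),R.from_quat(st["orientation"])
def tool(yaw,lean=0.):
    # yaw: angle of the frame x (deg); tool x = down, leaned so that it points forward along frame x by lean deg; returns R with tool y along frame y*s
    c=R.from_euler('z',yaw,degrees=True); l=np.radians(lean)
    x=c.apply([np.sin(l),0,-np.cos(l)]); y=c.apply([0,1,0]); return R.from_matrix(np.column_stack([x,y,np.cross(x,y)]))
def near(Rt,Rc):
    alt=Rt*R.from_euler('x',180,degrees=True)
    return min((Rt,alt),key=lambda r:(Rc.inv()*r).magnitude())
def rel(p,Rt,flip=True):
    st,p0,R0=cur(); Rt=near(Rt,R0) if flip else Rt
    return np.r_[R0.inv().apply(np.array(p)-p0).round(4),(R0.inv()*Rt).as_rotvec(degrees=True).round(1)]
def ray(s,uv,z):
    T=np.linalg.inv(s["world_to_cam"]); uv=np.atleast_2d(uv).astype(float)
    d=np.c_[uv,np.ones(len(uv))]@np.linalg.inv(s["camera_matrix"]).T@T[:3,:3].T
    return T[:3,3]+d*((z-T[2,3])/d[:,2])[:,None]
E
python3 - <<'E'
from h import *
s=look("top"); hsv=cv2.cvtColor(s["img"],cv2.COLOR_BGR2HSV)
m=((hsv[...,0]>8)&(hsv[...,0]<22)&(hsv[...,1]>80)&(hsv[...,2]>130)).astype(np.uint8)
n,l,stt,_=cv2.connectedComponentsWithStats(m); k=1+np.argmax(stt[1:,4]); vu=np.argwhere(l==k)
w=ray(s,vu[:,::-1],.095)[:,:2]
print("step",cv2.minAreaRect((w*1000).astype(np.float32)))
t=((hsv[...,0]>20)&(hsv[...,0]<35)&(hsv[...,1]>110)).astype(np.uint8); t[:,:300]=0;t[:,330:]=0
vu=np.argwhere(t); print(len(vu), vu.mean(0), ray(s,vu.mean(0)[::-1],.045))
st,p,r=cur(); print(r.as_matrix().round(2),st["joint_positions"])
print(rel([.628,-.247,.30],tool(-20)*R.from_euler('x',90,degrees=True)), rel([.628,-.247,.30],tool(-20)*R.from_euler('x',-90,degrees=True),False))
E
```

```text
step ((572.9238891601562, 202.34085083007812), (176.13491821289062, 198.80792236328125), 17.377710342407227)
76 [222.21052632 312.89473684] [[ 0.54322579 -0.21480911  0.045     ]]
[[-0.    0.23  0.97]
 [-0.    0.97 -0.23]
 [-1.   -0.    0.  ]] [ 1.13171148e+00  1.80829154e-01  1.60700721e+00 -8.63934204e-06
  1.35378746e+00 -2.06305478e-01]
[-4.370e-02 -6.705e-01  6.680e-01 -8.330e+01 -0.000e+00  0.000e+00] [-4.370e-02 -6.705e-01  6.680e-01 -8.330e+01 -0.000e+00  0.000e+00]
```

Request:
jog_arm:
  steps:
    - [-0.02,-0.15,0.15,24,0,0,0]
    - [-0.044,-0.67,0.668,96.7,0,0,0]
    - [-0.044,-0.67,0.668,96.7,0,0,0]
    - [-0.044,-0.67,0.668,96.7,0,0,0]
    - [-0.044,-0.67,0.668,96.7,0,0,0]
    - [-0.044,-0.67,0.668,96.7,0,0,0]
    - [-0.044,-0.67,0.668,96.7,0,0,0]
    - [-0.044,-0.67,0.668,96.7,0,0,0]

```text
clock: 2.15
tcp_pos: [0.3425, 0.2175, 0.2768]
orientation: [0.466, 0.532, -0.465, 0.532]
contact_force: [1.4, 0.7, 0.0]
finger_gap: 1.0
```

```bash
python3 - <<'E'
from h import *
print(rel([.628,-.247,.30],tool(-110),True),rel([.628,-.247,.30],tool(-110),False),sense()["joint_positions"])
E
```

```text
[-2.300e-02  2.219e-01  4.981e-01  2.760e+01 -0.000e+00 -1.000e-01] [-2.300e-02  2.219e-01  4.981e-01  2.760e+01 -0.000e+00 -1.000e-01] [ 2.71171710e-01 -2.44288922e-01  1.97814829e+00  7.06435513e-05
  1.40636236e+00  1.39006761e-01]
```

Request:
jog_arm:
  steps:
    - [-0.023,0.222,0.498,27.6,0,0,0]
    - [-0.023,0.222,0.498,27.6,0,0,0]
    - [-0.023,0.222,0.498,27.6,0,0,0]
    - [-0.023,0.222,0.498,27.6,0,0,0]
    - [-0.023,0.222,0.498,27.6,0,0,0]
    - [-0.023,0.222,0.498,27.6,0,0,0]
    - [-0.023,0.222,0.498,27.6,0,0,0]
    - [-0.023,0.222,0.498,27.6,0,0,0]

```text
clock: 2.95
tcp_pos: [0.5518, -0.1234, 0.2938]
orientation: [0.58, 0.405, -0.579, 0.406]
contact_force: [0.9, -0.1, 0.1]
finger_gap: 0.998
```

```bash
python3 - <<'E'
from h import *
s=look("scene")
for n in ["bail_grip","bail"]:
    for d in pinpoint("scene",n)[:3]: print(n,round(d["p"],2),toW(s,d["at"]).round(3))
t=look("top"); 
for n in ["bail_grip","bail"]:
    for d in pinpoint("top",n)[:3]: print(n,round(d["p"],2),toW(t,d["at"]).round(3))
print(rel([.628,-.247,.30],tool(-110),True))
cv2.imwrite("pics/c.png",cv2.resize(np.hstack([s["img"][130:310,120:300],t["img"][110:290,240:420]]),(800,400),interpolation=2))
E
```

```text
bail_grip 0.78 [ 0.627 -0.246  0.187]
bail 0.69 [ 0.644 -0.215  0.035]
[-0.0067  0.116   0.0923 -0.     -0.1    -0.    ]
```

View pics/c.png

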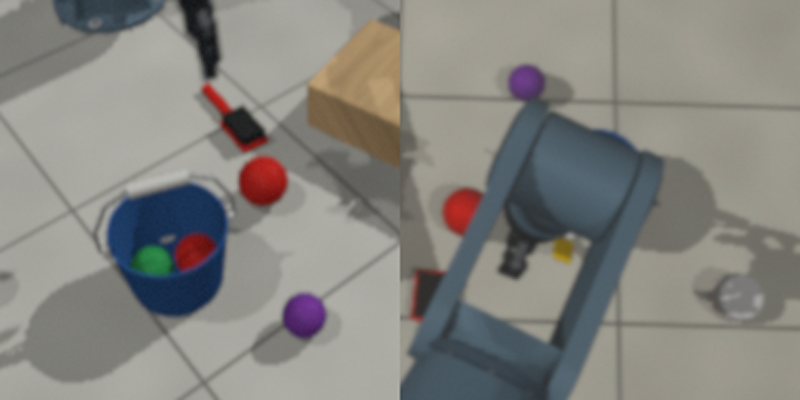

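```bash
python3 - <<'E'
from h import *
s=look("scene")
H=np.array([.637,-.2495,.105]); xp=np.array([.94,-.342,0])
for a in range(-30,16,5):
    w=H+.09*(np.sin(np.radians(a))*xp+np.cos(np.radians(a))*np.array([0,0,1])); print(a,w.round(3),pix(s,w).round(1))
for y in(-.09,.09): print(pix(s,H+y*np.array([.342,.94,0])))
d=silhouettes("scene","bail_grip")
for q in d[:2]:
    v=np.argwhere(q["region"]); print(q["p"],len(v),v.mean(0)[::-1])
g=s["img"].min(2); m=np.zeros_like(g); m[195:230,165:220]=g[195:230,165:220]>165; v=np.argwhere(m); print(len(v),v.mean(0)[::-1])
E
```

```text
-30 [ 0.595 -0.234  0.183] [189.  206.1]
-25 [ 0.601 -0.236  0.187] [189.3 207.1]
-20 [ 0.608 -0.239  0.19 ] [189.7 208.2]
-15 [ 0.615 -0.242  0.192] [190.1 209.6]
-10 [ 0.622 -0.244  0.194] [190.6 211.2]
-5 [ 0.63  -0.247  0.195] [191.1 213. ]
0 [ 0.637 -0.25   0.195] [191.7 215. ]
5 [ 0.644 -0.252  0.195] [192.3 217.2]
10 [ 0.652 -0.255  0.194] [192.9 219.5]
15 [ 0.659 -0.257  0.192] [193.6 222. ]
[164.87037632 242.87971561]
[225.39836996 226.59095686]
0.83 316 [188.9778481  215.53797468]
224 [188.86607143 204.73214286]
```

Request:
jog_arm:
  steps:
    - [-0.007,0.045,0.036,0,0,0,0]
    - [-0.007,0.085,0.067,0,0,0,0]
    - [-0.007,0.115,0.092,0,0,0,0]
    - [-0.007,0.115,0.092,0,0,0,0]
    - [0.025,0.115,0.092,0,0,0,0]
    - [0.06,0.115,0.092,0,0,0,0]
    - [0.085,0.115,0.092,0,0,0,0]
    - [0.094,0.115,0.092,0,0,0,0]

```text
clock: 4.15
tcp_pos: [0.6258, -0.2432, 0.1968]
orientation: [-0.579, -0.408, 0.579, -0.405]
contact_force: [0.4, -0.1, 0.2]
finger_gap: 0.999
```

```bash
python3 - <<'E'
from h import *
s=look("scene"); print(rel([.627,-.246,.200],tool(-110)))
cv2.imwrite("pics/d.png",cv2.resize(s["img"][150:290,130:270],(560,560),interpolation=2))
E
```

```text
[-0.0032  0.0018  0.0019  0.1    -0.1     0.2   ]
```

View pics/d.png

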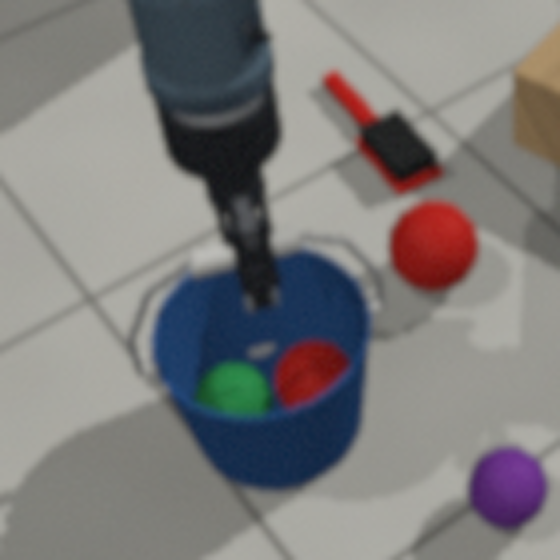

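Request:
jog_arm:
  steps:
    - [-0.002,0.002,0.002,0,0,0,120]
    - [-0.002,0.002,0.002,0,0,0,255]
    - [-0.002,0.002,0.002,0,0,0,255]
    - [-0.002,0.002,0.002,0,0,0,255]
    - [-0.002,0.002,0.002,0,0,0,255]
    - [-0.002,0.002,0.002,0,0,0,255]
    - [-0.002,0.002,0.002,0,0,0,255]
    - [-0.002,0.002,0.002,0,0,0,255]
  grip_force: 60

```text
clock: 5.0
tcp_pos: [0.6277, -0.2464, 0.2]
orientation: [0.579, 0.407, -0.579, 0.405]
contact_force: [-1.3, 1.2, 6.2]
finger_gap: 0.191
```

Request:
jog_arm:
  steps:
    - [-0.005,0,0,0,0,0,255]
    - [-0.012,0,0,0,0,0,255]
    - [-0.022,0,0,0,0,0,255]
    - [-0.032,0,0,0,0,0,255]
    - [-0.044,0,0,0,0,0,255]
    - [-0.056,0,0,0,0,0,255]
    - [-0.066,0,0,0,0,0,255]
    - [-0.07,0,0,0,0,0,255]

```text
clock: 5.8
tcp_pos: [0.6284, -0.2469, 0.2722]
orientation: [0.579, 0.406, -0.578, 0.406]
contact_force: [-0.1, -0.8, -6.0]
finger_gap: 0.185
```

```bash
python3 - <<'E'
from h import *
s=look("scene"); st=sense(); print(st["contact_force"],st["torque"],st["finger_gap"],st["tcp_pos"])
for n in ["pail","bail_grip"]:
    for d in pinpoint("scene",n)[:3]: print(n,round(d["p"],2),toW(s,d["at"]).round(3))
cv2.imwrite("pics/e.png",cv2.resize(s["img"][120:290,120:290],(510,510),interpolation=2))
E
```

```text
[ 0.5813865  -0.261957   -3.89620023] [-0.03324577  0.01225255  0.00090133] 0.1931845159028425 [ 0.62835232 -0.24688293  0.27220946]
pail 0.78 [ 0.639 -0.251  0.074]
bail_grip 0.61 [ 0.63  -0.247  0.258]
bail_grip 0.43 [0.584 0.209 0.002]
```

View pics/e.png

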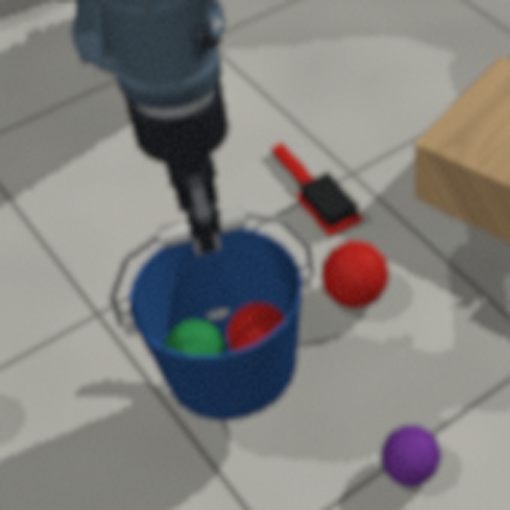

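Request:
jog_arm:
  steps:
    - [-0.008,0,0,0,0,0,255]
    - [-0.018,0,0,0,0,0,255]
    - [-0.03,0,-0.001,0,0,0,255]
    - [-0.042,-0.002,-0.004,0,0,0,255]
    - [-0.054,-0.005,-0.01,0,0,0,255]
    - [-0.064,-0.009,-0.019,0,0,0,255]
    - [-0.071,-0.014,-0.03,0,0,0,255]
    - [-0.073,-0.021,-0.043,0,0,0,255]

```text
clock: 6.75
tcp_pos: [0.6229, -0.1981, 0.3447]
orientation: [0.579, 0.407, -0.578, 0.406]
contact_force: [-0.3, -0.2, -5.0]
finger_gap: 0.191
```

Request:
jog_arm:
  steps:
    - [0,-0.008,-0.016,0,0,0,255]
    - [0,-0.017,-0.034,0,0,0,255]
    - [0,-0.027,-0.054,0,0,0,255]
    - [0,-0.037,-0.075,0,0,0,255]
    - [0,-0.048,-0.096,0,0,0,255]
    - [0,-0.059,-0.118,0,0,0,255]
    - [0,-0.069,-0.14,0,0,0,255]
    - [0,-0.08,-0.162,0,0,0,255]

```text
clock: 7.55
tcp_pos: [0.6018, -0.016, 0.3443]
orientation: [0.579, 0.407, -0.578, 0.406]
contact_force: [0.7, -0.1, -5.0]
finger_gap: 0.191
```

Request:
jog_arm:
  steps:
    - [0,-0.011,-0.022,0,0,0,255]
    - [0,-0.022,-0.044,0,0,0,255]
    - [0,-0.033,-0.066,0,0,0,255]
    - [0,-0.043,-0.088,0,0,0,255]
    - [0,-0.053,-0.107,0,0,0,255]
    - [0,-0.062,-0.124,0,0,0,255]
    - [0,-0.07,-0.14,0,0,0,255]
    - [0,-0.076,-0.152,0,0,0,255]

```text
clock: 8.35
tcp_pos: [0.5805, 0.1552, 0.3442]
orientation: [0.578, 0.408, -0.578, 0.406]
contact_force: [0.2, 0.1, -4.9]
finger_gap: 0.189
```

Request:
jog_arm:
  steps:
    - [0,-0.004,-0.008,-2,0,0,255]
    - [0,-0.008,-0.016,-5,0,0,255]
    - [0,-0.01,-0.021,-9,0,0,255]
    - [0,-0.012,-0.024,-14,0,0,255]
    - [0,-0.012,-0.024,-19,0,0,255]
    - [0,-0.012,-0.024,-24,0,0,255]
    - [0,-0.012,-0.024,-29,0,0,255]
    - [0,-0.012,-0.024,-33,0,0,255]

```text
clock: 9.15
tcp_pos: [0.577, 0.182, 0.344]
orientation: [0.438, 0.557, -0.437, 0.555]
contact_force: [0.8, -0.8, -6.5]
finger_gap: 0.188
```

```bash
python3 - <<'E'
from h import *
s=look("scene"); st=sense(); print(st["contact_force"],st["torque"],st["finger_gap"],st["tcp_pos"])
for n in ["pail","bail_grip","tab","tab_grip"]:
    for d in pinpoint("scene",n)[:3]: print(n,round(d["p"],2),toW(s,d["at"]).round(3))
t=look("top")
for n in ["pail","tab","tab_grip","step_top"]:
    for d in pinpoint("top",n)[:3]: print(n,round(d["p"],2),toW(t,d["at"]).round(3))
print(rel([.578,.204,.345],tool(-73.5)))
cv2.imwrite("pics/f.png",cv2.resize(np.hstack([s["img"][60:260,200:400],t["img"][110:310,100:300]]),(800,400),interpolation=2))
E
```

```text
[ 0.36853355 -0.02492038 -5.85860127] [0.03153289 0.04489976 0.01611472] 0.18638628995039022 [0.57695385 0.18196371 0.3439428 ]
pail 0.67 [0.591 0.185 0.146]
bail_grip 0.64 [0.577 0.179 0.329]
bail_grip 0.27 [ 0.426 -0.008  0.001]
tab 0.69 [ 0.426 -0.009  0.004]
tab 0.56 [0.513 0.169 0.152]
tab_grip 0.56 [0.487 0.161 0.18 ]
pail 0.89 [0.591 0.188 0.144]
tab 0.47 [0.516 0.171 0.156]
tab_grip 0.69 [0.492 0.159 0.183]
[-7.00e-04  5.80e-03 -2.14e-02 -3.20e+00 -2.00e-01  0.00e+00]
```

View pics/f.png

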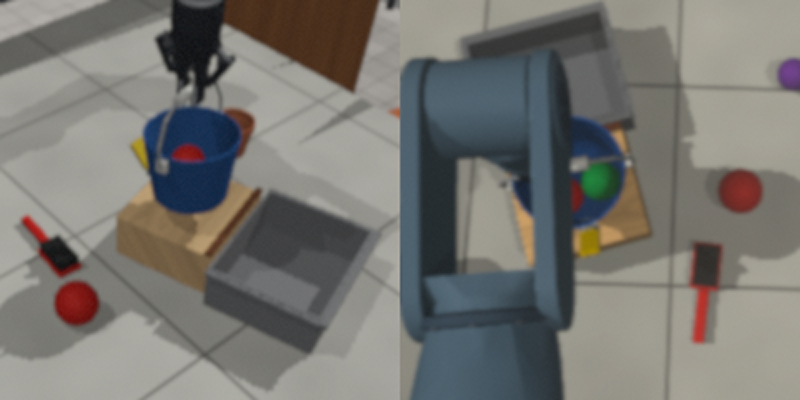

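Request:
jog_arm:
  steps:
    - [0,0.001,-0.007,-1.5,0,0,255]
    - [0,0.002,-0.015,-2.5,0,0,255]
    - [0.002,0.002,-0.021,-3.3,0,0,255]
    - [0.009,0.002,-0.021,-3.3,0,0,255]
    - [0.018,0.002,-0.021,-3.3,0,0,255]
    - [0.027,0.002,-0.021,-3.3,0,0,255]
    - [0.034,0.002,-0.021,-3.3,0,0,255]
    - [0.038,0.002,-0.021,-3.3,0,0,255]

```text
clock: 10.45
tcp_pos: [0.5739, 0.2025, 0.3048]
orientation: [0.423, 0.568, -0.423, 0.565]
contact_force: [-0.3, -0.0, -5.1]
finger_gap: 0.188
```

```bash
python3 - <<'E'
from h import *
s=look("scene"); st=sense(); print(st["contact_force"],st["tcp_pos"])
for n in ["pail","step_top","tab_grip"]:
    for d in pinpoint("scene",n)[:1]: print(n,round(d["p"],2),toW(s,d["at"]).round(3))
t=look("top")
for n in ["pail","tab","tab_grip"]:
    for d in pinpoint("top",n)[:2]: print(n,round(d["p"],2),toW(t,d["at"]).round(3))
E
```

```text
[ 0.14189381 -0.53632606 -5.70244486] [0.57384551 0.20246277 0.30446607]
pail 0.55 [0.589 0.209 0.107]
step_top 0.84 [0.584 0.207 0.096]
tab_grip 0.45 [ 0.431  0.467 -0.003]
pail 0.73 [0.589 0.207 0.108]
pail 0.48 [0.556 0.228 0.144]
tab 0.42 [0.514 0.184 0.119]
tab_grip 0.47 [0.489 0.176 0.142]
tab_grip 0.22 [0.514 0.188 0.12 ]
```

Request:
jog_arm:
  steps:
    - [0.004,0,0,0,0,0,255]
    - [0.007,0,0,0,0,0,255]
    - [0.009,0,0,0,0,0,255]
    - [0.011,0,0,0,0,0,255]
    - [0.013,0,0,0,0,0,255]
    - [0.014,0,0,0,0,0,255]
    - [0.014,0,0,0,0,0,255]

```text
clock: 11.55
tcp_pos: [0.5764, 0.2033, 0.295]
orientation: [0.425, 0.566, -0.42, 0.568]
contact_force: [4.4, 2.2, 3.9]
finger_gap: 0.191
```

Request:
jog_arm:
  steps:
    - [-0.002,0,0,0,0,0,160]
    - [-0.002,0,0,0,0,0,60]
    - [-0.002,0,0,0,0,0,0]
    - [-0.002,0,0,0,0,0,0]
    - [-0.002,0,0,0,0,0,0]
    - [-0.03,0,0,0,0,0,0]
    - [-0.07,0,0,0,0,0,0]
    - [-0.1,0,0,0,0,0,0]

```text
clock: 12.35
tcp_pos: [0.5758, 0.2029, 0.397]
orientation: [0.425, 0.566, -0.42, 0.568]
contact_force: [0.5, 0.2, -0.0]
finger_gap: 0.997
```

```bash
python3 - <<'E'
from h import *
s=look("scene"); st=sense(); print(st["contact_force"],st["tcp_pos"],st["finger_gap"])
for n in ["pail","tab_grip","bail_grip"]:
    for d in pinpoint("scene",n)[:1]: print(n,round(d["p"],2),toW(s,d["at"]).round(3))
t=look("top")
for n in ["pail","tab","tab_grip","bail_grip"]:
    for d in pinpoint("top",n)[:2]: print(n,round(d["p"],2),toW(t,d["at"]).round(3))
cv2.imwrite("pics/g.png",cv2.resize(np.hstack([s["img"][60:260,200:400],t["img"][110:310,100:300]]),(800,400),interpolation=2))
E
```

```text
[0.34460491 0.23440887 4.318248  ] [0.5772664  0.20306744 0.40304232] 0.9995823009963613
pail 0.58 [0.588 0.211 0.098]
tab_grip 0.67 [0.491 0.177 0.138]
bail_grip 0.67 [0.579 0.202 0.284]
pail 0.84 [0.589 0.21  0.095]
tab 0.58 [0.515 0.187 0.112]
tab_grip 0.47 [0.494 0.177 0.136]
bail_grip 0.44 [0.579 0.203 0.294]
```

View pics/g.png

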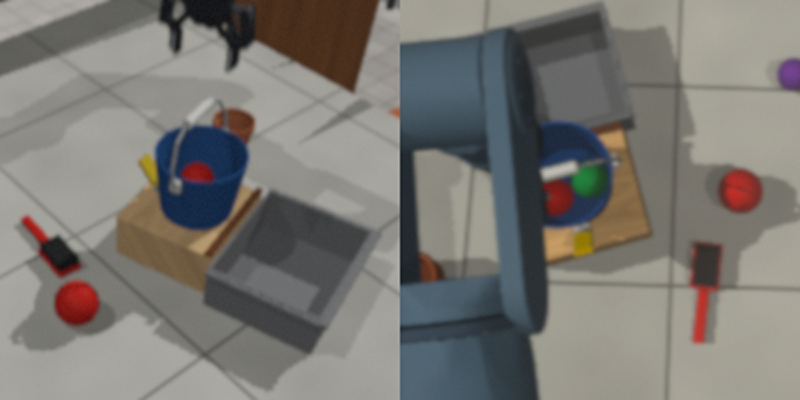

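The pail stands on the step at (200,185) in the left crop, with both balls inside and the yellow tab at (583,242) in the right crop, pointing towards the robot and away from the bin. Next is the tab.

```bash
python3 - <<'E'
from h import *
for k in (0,180):
    T=tool(18,40)*R.from_euler('x',k,degrees=True)
    print(rel([.41,.152,.37],T,False))
print(sense()["joint_positions"])
E
```

```text
[ 2.27e-02 -1.73e-01  1.60e-03 -8.74e+01 -3.10e+01  3.15e+01]
[ 2.27e-02 -1.73e-01  1.60e-03  8.46e+01  3.13e+01  3.07e+01]
[ 0.1430037   0.18130274  1.33470774  0.00316808  1.62235857 -0.14597195]
```

Request:
jog_arm:
  steps:
    - [0.0,-0.05,0.0,0,0,0,0]
    - [0.023,-0.173,0.002,84.6,31.3,30.7,0]
    - [0.023,-0.173,0.002,84.6,31.3,30.7,0]
    - [0.023,-0.173,0.002,84.6,31.3,30.7,0]
    - [0.023,-0.173,0.002,84.6,31.3,30.7,0]
    - [0.023,-0.173,0.002,84.6,31.3,30.7,0]
    - [0.023,-0.173,0.002,84.6,31.3,30.7,0]
    - [0.023,-0.173,0.002,84.6,31.3,30.7,0]

```text
clock: 13.6
tcp_pos: [0.41, 0.1514, 0.3691]
orientation: [0.782, 0.326, -0.455, 0.274]
contact_force: [-0.0, -0.5, 0.0]
finger_gap: 0.999
```

```bash
python3 - <<'E'
from h import *
T=tool(18,40)*R.from_euler('x',180,degrees=True)
print(rel([.41,.152,.37],T,False),rel([.42,.155,.226],T,False))
print(sense()["joint_positions"])
E
```

```text
[-6.00e-04 -3.00e-04 -9.00e-04  3.08e+01  1.15e+01  1.13e+01] [ 1.322e-01 -1.350e-02  5.430e-02  3.080e+01  1.150e+01  1.130e+01]
[-0.14604911 -0.5588456   2.06870335  0.33028507  1.29142982  0.48479089]
```

Request:
jog_arm:
  steps:
    - [0,0,0,30.8,11.5,11.3,0]
    - [0,0,0,30.8,11.5,11.3,0]
    - [0.03,-0.003,0.013,30.8,11.5,11.3,0]
    - [0.07,-0.007,0.029,30.8,11.5,11.3,0]
    - [0.1,-0.01,0.041,30.8,11.5,11.3,0]
    - [0.132,-0.0135,0.054,30.8,11.5,11.3,0]
    - [0.132,-0.0135,0.054,30.8,11.5,11.3,0]

```text
clock: 14.3
tcp_pos: [0.4164, 0.1557, 0.22]
orientation: [0.893, 0.143, -0.422, 0.066]
contact_force: [-0.8, 0.2, 0.1]
finger_gap: 1.003
```

```bash
python3 - <<'E'
from h import *
t=look("top"); s=look("scene")
for c,im in (("top",t),("scene",s)):
  for n in ["pail","tab","tab_grip"]:
    for d in pinpoint(c,n)[:1]: print(c,n,round(d["p"],2),toW(im,d["at"]).round(3))
T=tool(18,40)*R.from_euler('x',180,degrees=True)
x=T.apply([1,0,0]); g=np.array([.4915,.178,.1375])
print(x,rel(g-x*.1,T,False),rel(g-x*.006,T,False))
print(sense()["joint_positions"])
E
```

```text
top pail 0.65 [0.588 0.21  0.095]
top tab 0.6 [0.515 0.187 0.111]
top tab_grip 0.46 [0.494 0.178 0.14 ]
scene pail 0.95 [0.589 0.208 0.096]
scene tab 0.46 [0.512 0.186 0.104]
scene tab_grip 0.41 [0.49  0.179 0.139]
[ 0.61132734  0.1986323  -0.76604444] [ 1.7e-02 -1.0e-04  1.4e-03  1.0e-01 -2.0e-01 -1.0e-01] [ 0.111  -0.0002  0.0017  0.1    -0.2    -0.1   ]
[-0.08913714 -0.57345023  2.43403386  0.4212188   0.66403791  0.91517663]
```

Request:
jog_arm:
  steps:
    - [0.025,0,0.001,0,0,0,0]
    - [0.055,0,0.001,0,0,0,0]
    - [0.08,0,0.001,0,0,0,0]
    - [0.1,0,0.001,0,0,0,0]
    - [0.11,0,0.001,0,0,0,0]
    - [0.11,0,0.001,0,0,0,0]

```text
clock: 15.3
tcp_pos: [0.4881, 0.1767, 0.1426]
orientation: [0.896, 0.142, -0.417, 0.067]
contact_force: [-0.0, -0.1, -0.1]
finger_gap: 0.997
```

Request:
jog_arm:
  steps:
    - [0,0,0,0,0,0,60]
    - [0,0,0,0,0,0,110]
    - [0,0,0,0,0,0,160]
    - [0,0,0,0,0,0,255]
    - [0,0,0,0,0,0,255]
    - [0,0,0,0,0,0,255]
    - [0,0,0,0,0,0,255]
  grip_force: 60

```text
clock: 16.0
tcp_pos: [0.4884, 0.1766, 0.1436]
orientation: [0.896, 0.142, -0.416, 0.067]
contact_force: [-7.1, -1.9, 7.5]
finger_gap: 0.343
```

```bash
python3 - <<'E'
from h import *
t=look("top"); s=look("scene"); st=sense()
print(st["contact_force"],st["tcp_pos"],st["finger_gap"],st["joint_positions"])
for c,im in (("top",t),("scene",s)):
  for n in ["pail","tab"]:
    for d in pinpoint(c,n)[:1]: print(c,n,round(d["p"],2),toW(im,d["at"]).round(3))
cv2.imwrite("pics/i.png",cv2.resize(np.hstack([s["img"][60:260,200:400],t["img"][110:310,100:300]]),(800,400),interpolation=2))
E
```

```text
[-6.31431696 -1.98265289  7.65666013] [0.48836127 0.17658541 0.14359406] 0.3419399027424119 [ 1.73511947e-03 -1.10437038e-01  2.33521487e+00  7.03680623e-01
  3.09598734e-01  6.47849292e-01]
top pail 0.69 [0.59  0.207 0.094]
top tab 0.53 [0.516 0.188 0.108]
scene pail 0.64 [0.585 0.209 0.098]
scene tab 0.64 [0.512 0.185 0.106]
```

View pics/i.png

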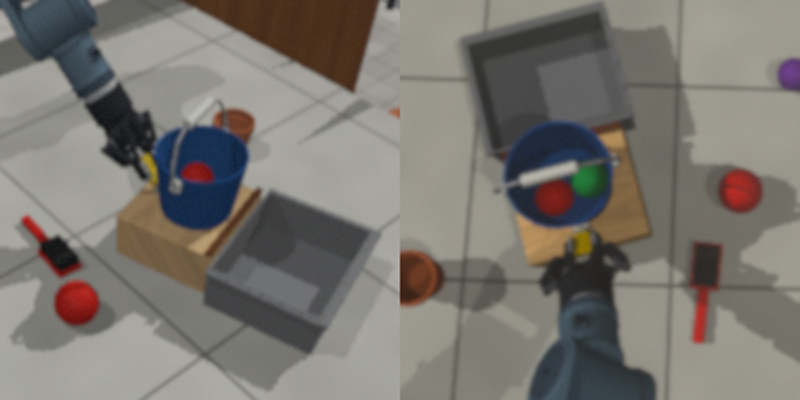

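Tab is pinched: opening is about 29 mm and the pail hasn't moved. I'll plan the tipping arc over the lip.

```bash
cat >> h.py <<'E'
YAW=17.5; H0=np.array([.5165,.1857,.1084])
def hinge(th):
    t=np.radians(th); M=np.array([[np.cos(t),np.sin(t)],[-np.sin(t),np.cos(t)]])
    C,P=((65,0),(65,0)) if th<38 else ((66.4,11),(73,8)) if th<83 else ((67.9,23),(85,8))
    return np.array(P)+M@(np.array([-78,12])-C)
def tip(th,lean):
    d=(hinge(th)-hinge(0))/1000; c=R.from_euler('z',YAW,degrees=True)
    H=H0+c.apply([d[0],0,d[1]]); T=tool(18,lean)*R.from_euler('x',180,degrees=True)
    return H-.046*T.apply([1,0,0]),T
def rows(ths,leanf=lambda th:40-25*th/105):
    for th in ths:
        p,T=tip(th,leanf(th)); print(th,rel(p,T,False).tolist())
E
python3 -c "
from h import *
rows([2,4,7,10,13,16,19,22])"
```

```text
2 [-0.0035, 0.0001, -0.004, 0.1, -0.7, -0.1]
4 [-0.0068, 0.0001, -0.0081, 0.1, -1.2, -0.1]
7 [-0.0116, 0.0001, -0.0145, 0.1, -1.9, -0.1]
10 [-0.0161, 0.0001, -0.0211, 0.1, -2.6, -0.1]
13 [-0.0202, 0.0002, -0.0279, 0.1, -3.3, -0.1]
16 [-0.024, 0.0002, -0.035, 0.1, -4.0, -0.1]
19 [-0.0274, 0.0002, -0.0422, 0.1, -4.7, -0.1]
22 [-0.0304, 0.0003, -0.0496, 0.1, -5.4, -0.1]
```

Request:
jog_arm:
  steps:
    - [-0.0035,0,-0.004,0,-0.7,0,255]
    - [-0.007,0,-0.008,0,-1.2,0,255]
    - [-0.0115,0,-0.0145,0,-1.9,0,255]
    - [-0.016,0,-0.021,0,-2.6,0,255]
    - [-0.02,0,-0.028,0,-3.3,0,255]
    - [-0.024,0,-0.035,0,-4.0,0,255]
    - [-0.0275,0,-0.042,0,-4.7,0,255]
    - [-0.0305,0,-0.0495,0,-5.4,0,255]

```text
clock: 17.1
tcp_pos: [0.505, 0.1822, 0.1988]
orientation: [0.875, 0.138, -0.458, 0.073]
contact_force: [0.3, -0.2, -3.0]
finger_gap: 0.343
```

```bash
python3 - <<'E'
from h import *
s=look("scene");t=look("top"); st=sense()
print(st["contact_force"],st["tcp_pos"],st["finger_gap"],tip(22,34.8)[0])
cv2.imwrite("pics/j.png",cv2.resize(np.hstack([s["img"][60:260,200:400],t["img"][110:310,100:300]]),(800,400),interpolation=2))
rows([25,28,31,34,38,42,46,50])
E
```

```text
[-1.04739293 -0.23873897 -0.46289794] [0.50615885 0.18238493 0.20007028] 0.34321431906680144 [0.50575008 0.18207035 0.19886781]
25 [-0.0027, 0.0002, -0.0062, 0.1, -0.8, -0.1]
28 [-0.0057, 0.0003, -0.0137, 0.1, -1.5, -0.1]
31 [-0.0083, 0.0003, -0.0213, 0.1, -2.3, -0.1]
34 [-0.0106, 0.0004, -0.029, 0.1, -3.0, -0.1]
38 [-0.0131, 0.0005, -0.0397, 0.1, -3.9, -0.1]
42 [-0.0156, 0.0006, -0.0502, 0.1, -4.9, -0.1]
46 [-0.0174, 0.0006, -0.0608, 0.1, -5.8, -0.1]
50 [-0.0185, 0.0007, -0.0716, 0.1, -6.8, -0.1]
```

View pics/j.png

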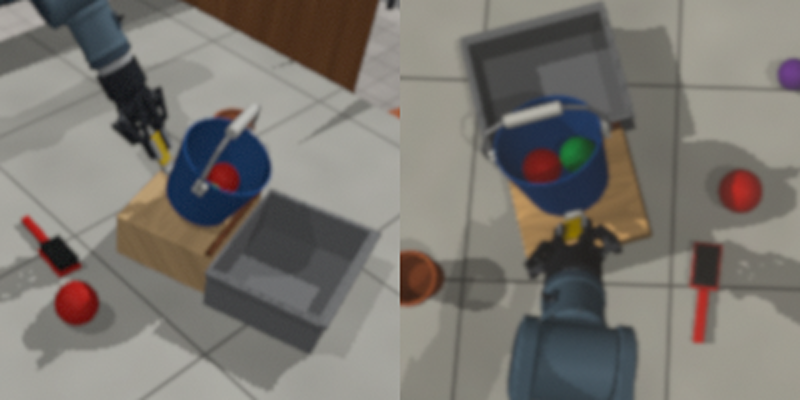

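The pail is tipping about its bin-side edge at roughly (190,220), with the tab held.

Request:
jog_arm:
  steps:
    - [-0.0025,0,-0.006,0,-0.8,0,255]
    - [-0.0055,0,-0.0135,0,-1.5,0,255]
    - [-0.0085,0,-0.0215,0,-2.3,0,255]
    - [-0.0105,0,-0.029,0,-3.0,0,255]
    - [-0.013,0,-0.04,0,-3.9,0,255]
    - [-0.0155,0.0005,-0.05,0,-4.9,0,255]
    - [-0.0175,0.0005,-0.061,0,-5.8,0,255]
    - [-0.0185,0.0005,-0.0715,0,-6.8,0,255]

```text
clock: 18.0
tcp_pos: [0.5528, 0.1971, 0.2572]
orientation: [0.847, 0.134, -0.508, 0.082]
contact_force: [0.3, 0.3, -1.1]
finger_gap: 0.34
```

```bash
python3 - <<'E'
from h import *
st=sense(); print(st["contact_force"],st["tcp_pos"],tip(50,28)[0])
rows([53,57,61,65,69,73,77,80])
E
```

```text
[ 0.34886513  0.28034827 -1.12087206] [0.55282475 0.19710667 0.25723639] [0.55218052 0.19675242 0.25627519]
53 [-0.0008, 0.0002, -0.0069, 0.1, -0.7, -0.1]
57 [-0.0019, 0.0003, -0.0176, 0.1, -1.7, -0.1]
61 [-0.0023, 0.0004, -0.0285, 0.1, -2.6, -0.1]
65 [-0.002, 0.0005, -0.0393, 0.1, -3.6, -0.1]
69 [-0.001, 0.0006, -0.0501, 0.1, -4.5, -0.1]
73 [0.0007, 0.0007, -0.0608, 0.1, -5.5, -0.1]
77 [0.0031, 0.0008, -0.0714, 0.1, -6.4, -0.1]
80 [0.0054, 0.0008, -0.0792, 0.1, -7.1, -0.1]
```

Request:
jog_arm:
  steps:
    - [-0.001,0,-0.007,0,-0.7,0,255]
    - [-0.002,0,-0.0175,0,-1.7,0,255]
    - [-0.0025,0,-0.0285,0,-2.6,0,255]
    - [-0.002,0.0005,-0.0395,0,-3.6,0,255]
    - [-0.001,0.0005,-0.05,0,-4.5,0,255]
    - [0.0005,0.0005,-0.061,0,-5.5,0,255]
    - [0.003,0.001,-0.0715,0,-6.4,0,255]
    - [0.0055,0.001,-0.079,0,-7.1,0,255]

```text
clock: 18.8
tcp_pos: [0.6231, 0.219, 0.2902]
orientation: [0.814, 0.128, -0.559, 0.09]
contact_force: [-0.1, 0.0, 1.4]
finger_gap: 0.339
```

```bash
python3 - <<'E'
from h import *
s=look("scene");t=look("top")
st=sense(); print(st["contact_force"],st["tcp_pos"],st["joint_positions"])
rows([83,86,89,92,95,98,102,106])
cv2.imwrite("pics/k.png",cv2.resize(np.hstack([s["img"][60:260,200:400],t["img"][110:310,100:300]]),(800,400),interpolation=2))
E
```

```text
[0.50757857 0.18646768 2.23555206] [0.62338686 0.21900993 0.29033854] [0.129959   0.12422725 1.64173471 0.07451171 1.01418878 1.35800223]
83 [0.0017, -0.0002, -0.0063, 0.1, -0.8, -0.2]
86 [0.0032, -0.0001, -0.0143, 0.1, -1.6, -0.2]
89 [0.0051, -0.0, -0.0223, 0.1, -2.3, -0.2]
92 [0.0074, 0.0, -0.0302, 0.1, -3.0, -0.2]
95 [0.0101, 0.0001, -0.038, 0.1, -3.7, -0.2]
98 [0.0131, 0.0002, -0.0456, 0.1, -4.4, -0.2]
102 [0.0178, 0.0003, -0.0555, 0.1, -5.4, -0.2]
106 [0.0231, 0.0004, -0.065, 0.1, -6.3, -0.2]
```

View pics/k.png

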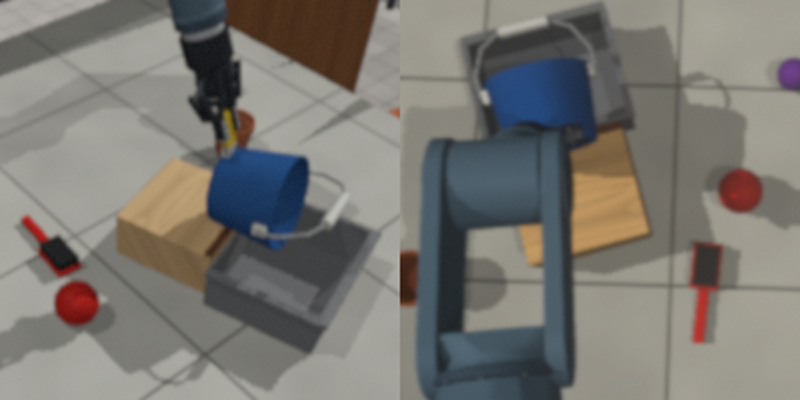

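The pail is tipped about 80 degrees over the lip at (235,240) in the left crop, mouth over the bin, with the bail swung forward at (340,208).

Request:
jog_arm:
  steps:
    - [0.0015,0,-0.0065,0,-0.8,0,255]
    - [0.003,0,-0.0145,0,-1.6,0,255]
    - [0.005,0,-0.0225,0,-2.3,0,255]
    - [0.0075,0,-0.03,0,-3.0,0,255]
    - [0.01,0,-0.038,0,-3.7,0,255]
    - [0.013,0,-0.0455,0,-4.4,0,255]
    - [0.018,0,-0.0555,0,-5.4,0,255]
    - [0.023,0.0005,-0.065,0,-6.3,0,255]

```text
clock: 19.7
tcp_pos: [0.6891, 0.2398, 0.2918]
orientation: [0.782, 0.123, -0.603, 0.097]
contact_force: [0.7, -0.2, -2.3]
finger_gap: 0.34
```

Request:
jog_arm:
  steps:
    - [0,0,0,0,0,0,255]
    - [0,0,0,0,0,0,255]
    - [0,0,0,0,0,0,255]
    - [0,0,0,0,0,0,255]
    - [0,0,0,0,0,0,255]

```text
clock: 20.2
tcp_pos: [0.6886, 0.2397, 0.2918]
orientation: [0.782, 0.123, -0.603, 0.097]
contact_force: [1.4, -0.2, -1.6]
finger_gap: 0.338
```

```bash
python3 - <<'E'
from h import *
s=look("scene");t=look("top")
st=sense(); print(st["contact_force"],st["tcp_pos"],tip(106,14.8)[0])
for c,im in (("top",t),("scene",s)):
  for n in ["pail","tab","ball_red_center","ball_green_center"]:
    for d in pinpoint(c,n)[:3]: print(c,n,round(d["p"],2),toW(im,d["at"]).round(3))
cv2.imwrite("pics/l.png",cv2.resize(np.hstack([s["img"][60:260,200:400],t["img"][80:280,100:300]]),(800,400),interpolation=2))
E
```

```text
[ 0.04167183 -0.28049594 -1.45263348] [0.68876044 0.23974989 0.29170045] [0.68905018 0.23999734 0.29215397]
top pail 0.79 [0.662 0.234 0.176]
top tab 0.59 [ 0.478 -0.483  0.002]
top ball_red_center 0.96 [ 0.6   -0.069  0.038]
top ball_red_center 0.75 [ 0.809 -0.16   0.028]
scene pail 0.81 [0.664 0.233 0.182]
scene pail 0.65 [0.843 0.283 0.114]
scene tab 0.56 [0.696 0.246 0.247]
scene ball_red_center 0.81 [ 0.807 -0.162  0.028]
scene ball_red_center 0.72 [ 0.593 -0.073  0.039]
scene ball_red_center 0.63 [0.818 0.314 0.036]
scene ball_green_center 0.53 [0.836 0.256 0.038]
```

View pics/l.png

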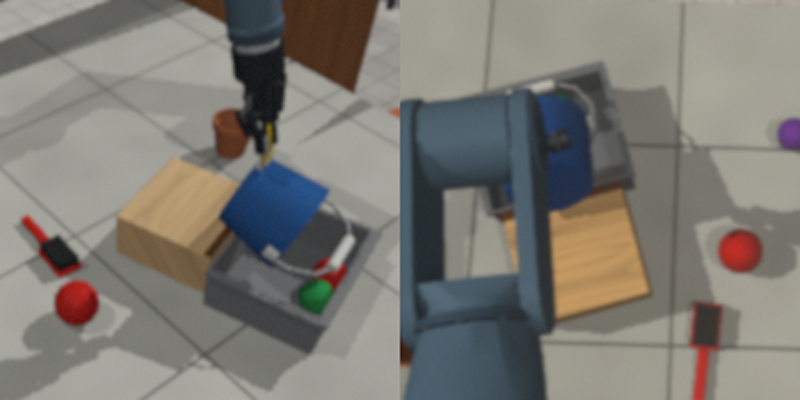

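Both balls lie in the bin, green at (315,293) and red at (335,270) in the left crop, and both networks put them near z 0.037. I'll return along the arc.

```bash
python3 -c "
from h import *
rows([103,99,95,91,87,83,79,75])"
```

```text
103 [-0.0037, -0.0002, 0.0073, 0.1, 0.8, -0.2]
99 [-0.0074, -0.0003, 0.0176, 0.1, 1.7, -0.2]
95 [-0.0104, -0.0004, 0.0281, 0.1, 2.7, -0.2]
91 [-0.0127, -0.0005, 0.0388, 0.1, 3.6, -0.2]
87 [-0.0143, -0.0006, 0.0496, 0.1, 4.6, -0.2]
83 [-0.0152, -0.0007, 0.0606, 0.1, 5.5, -0.2]
79 [-0.0162, -0.0008, 0.0713, 0.1, 6.5, -0.2]
75 [-0.0165, -0.0009, 0.0821, 0.1, 7.4, -0.2]
```

Request:
jog_arm:
  steps:
    - [-0.0035,0,0.0075,0,0.8,0,255]
    - [-0.0075,0,0.0175,0,1.7,0,255]
    - [-0.0105,0,0.028,0,2.7,0,255]
    - [-0.0125,-0.0005,0.039,0,3.6,0,255]
    - [-0.0145,-0.0005,0.0495,0,4.6,0,255]
    - [-0.015,-0.0005,0.0605,0,5.5,0,255]
    - [-0.016,-0.001,0.0715,0,6.5,0,255]
    - [-0.0165,-0.001,0.082,0,7.4,0,255]

```text
clock: 21.5
tcp_pos: [0.609, 0.2148, 0.2872]
orientation: [0.82, 0.129, -0.551, 0.089]
contact_force: [1.5, 1.0, -1.5]
finger_gap: 0.339
```

```bash
python3 -c "
from h import *
print(sense()['contact_force'])
rows([72,69,65,61,57,53,49,45])"
```

```text
[ 1.52832343  0.95032731 -1.48430023]
72 [-0.0003, 0.0001, 0.008, 0.1, 0.7, -0.2]
69 [-0.0007, -0.0, 0.0161, 0.1, 1.4, -0.2]
65 [-0.0006, -0.0001, 0.027, 0.1, 2.3, -0.2]
61 [0.0002, -0.0002, 0.0378, 0.1, 3.3, -0.2]
57 [0.0017, -0.0003, 0.0485, 0.1, 4.3, -0.2]
53 [0.004, -0.0004, 0.0591, 0.1, 5.2, -0.2]
49 [0.0069, -0.0005, 0.0695, 0.1, 6.2, -0.2]
45 [0.0105, -0.0006, 0.0798, 0.1, 7.1, -0.2]
```

Request:
jog_arm:
  steps:
    - [-0.0005,0,0.008,0,0.7,0,255]
    - [-0.0005,0,0.016,0,1.4,0,255]
    - [-0.0005,0,0.027,0,2.3,0,255]
    - [0,0,0.038,0,3.3,0,255]
    - [0.0015,-0.0005,0.0485,0,4.3,0,255]
    - [0.004,-0.0005,0.059,0,5.2,0,255]
    - [0.007,-0.0005,0.0695,0,6.2,0,255]
    - [0.0105,-0.0005,0.08,0,7.1,0,255]

```text
clock: 22.3
tcp_pos: [0.5442, 0.1939, 0.2527]
orientation: [0.855, 0.134, -0.495, 0.081]
contact_force: [-20.3, -5.3, 30.6]
finger_gap: 0.34
```

```bash
python3 -c "
from h import *
print(sense()['contact_force'])
rows([42,39,36,33,30,27,24,21])"
```

```text
[-20.31368357  -5.26752818  30.63896911]
42 [0.0059, -0.0005, 0.012, 0.2, 0.2, -0.2]
39 [0.0084, -0.0006, 0.0198, 0.2, 0.9, -0.2]
36 [0.011, -0.0006, 0.0276, 0.2, 1.6, -0.2]
33 [0.0137, -0.0007, 0.0352, 0.2, 2.3, -0.2]
30 [0.0168, -0.0008, 0.0427, 0.2, 3.0, -0.2]
27 [0.0202, -0.0009, 0.0499, 0.2, 3.8, -0.2]
24 [0.024, -0.0009, 0.057, 0.2, 4.5, -0.2]
21 [0.0281, -0.001, 0.0639, 0.2, 5.2, -0.2]
```

The force jumped to 37 N, so something is caught. I'll look before moving on.

```bash
python3 - <<'E'
from h import *
s=look("scene");t=look("top")
for c,im in (("top",t),("scene",s)):
  for n in ["pail","bail","bail_grip","tab"]:
    for d in pinpoint(c,n)[:2]: print(c,n,round(d["p"],2),toW(im,d["at"]).round(3))
p,T=tip(45,29.3); st,pc,rc=cur(); print(st["contact_force"],pc,p,(rc.inv()*T).as_rotvec(degrees=True))
cv2.imwrite("pics/m.png",cv2.resize(np.hstack([s["img"][80:230,230:380],t["img"][110:260,110:260]]),(800,400),interpolation=2))
E
```

```text
top pail 0.94 [0.599 0.212 0.143]
top bail_grip 0.53 [0.587 0.204 0.098]
top tab 0.62 [0.564 0.201 0.211]
scene bail 0.63 [0.742 0.252 0.267]
scene bail 0.57 [0.677 0.238 0.205]
scene bail_grip 0.79 [0.741 0.253 0.265]
scene bail_grip 0.69 [0.547 0.195 0.246]
scene tab 0.63 [ 0.434  0.467 -0.001]
scene tab 0.57 [0.56  0.202 0.209]
[-16.23055963  -4.26968283  24.22130104] [0.5440675  0.19395131 0.25273615] [0.54239541 0.19365881 0.24732851] [ 0.18403305 -0.41910966 -0.22701131]
```

View pics/m.png

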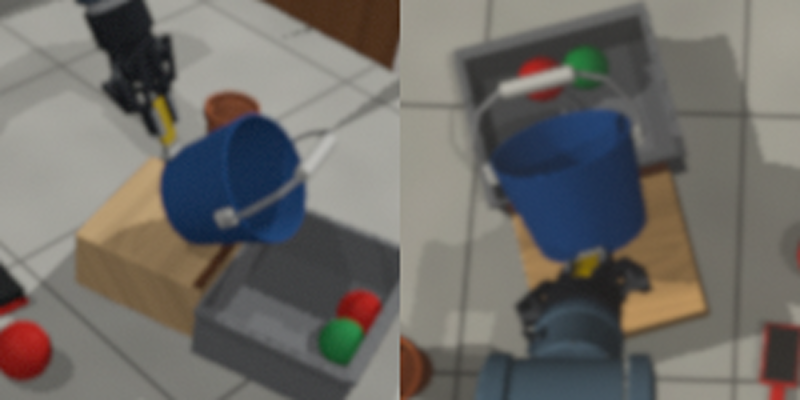

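The last picture shows both balls in the bin and the pail tipped about 50 degrees, its bottom corner on the step but about 8 mm short of its first position. My arc is therefore squeezing it against the lip. I'll shift the arc back to pivot at x = 54.

```bash
cat >> h.py <<'E'
def hinge2(th,px=54.):
    t=np.radians(th); M=np.array([[np.cos(t),np.sin(t)],[-np.sin(t),np.cos(t)]]); return np.array([px,0])+M@np.array([-143,12])
def rows2(ths,px=54.):
    global tip
    for th in ths:
        d=(hinge2(th,px)-np.array([-78,12]))/1000; lean=40-25*th/105
        T=tool(18,lean)*R.from_euler('x',180,degrees=True)
        p=H0+R.from_euler('z',YAW,degrees=True).apply([d[0],0,d[1]])-.046*T.apply([1,0,0]); print(th,rel(p,T,False).tolist())
E
python3 -c "
from h import *
rows2([50,49,48,46,44,41,38,35])"
```

```text
50 [-0.0019, -0.0002, 0.0003, 0.2, -1.6, -0.2]
49 [-0.0016, -0.0003, 0.0029, 0.2, -1.4, -0.2]
48 [-0.0013, -0.0003, 0.0056, 0.2, -1.1, -0.2]
46 [-0.0006, -0.0003, 0.011, 0.2, -0.7, -0.2]
44 [0.0003, -0.0004, 0.0163, 0.2, -0.2, -0.2]
41 [0.002, -0.0005, 0.0242, 0.2, 0.5, -0.2]
38 [0.0041, -0.0006, 0.032, 0.2, 1.2, -0.2]
35 [0.0065, -0.0006, 0.0396, 0.2, 1.9, -0.2]
```

Request:
jog_arm:
  steps:
    - [-0.003,0,0.002,0,-1.2,0,255]
    - [-0.0025,0,0.004,0,-1.0,0,255]
    - [-0.0015,0,0.006,0,-1.0,0,255]
    - [-0.0005,0,0.011,0,-0.7,0,255]
    - [0.0005,0,0.0165,0,-0.2,0,255]

```text
clock: 23.3
tcp_pos: [0.5342, 0.1903, 0.2524]
orientation: [0.857, 0.134, -0.491, 0.082]
contact_force: [-28.0, -6.9, 41.9]
finger_gap: 0.34
```

```bash
python3 - <<'E'
from h import *
s=look("scene");t=look("top"); print(sense()["contact_force"])
for c,im in (("top",t),("scene",s)):
  for n in ["pail","bail","tab"]:
    for d in pinpoint(c,n)[:2]: print(c,n,round(d["p"],2),toW(im,d["at"]).round(3))
rows2([42,40,37,34,31,28,25,22])
E
```

```text
[-26.12751645  -7.4589911   37.17292704]
top pail 0.84 [0.589 0.209 0.144]
top tab 0.39 [0.552 0.196 0.215]
scene pail 0.77 [0.591 0.21  0.147]
scene bail 0.51 [0.668 0.236 0.207]
42 [0.0061, -0.0008, 0.0114, 0.3, -0.2, -0.3]
40 [0.0073, -0.0008, 0.0166, 0.3, 0.3, -0.3]
37 [0.0095, -0.0009, 0.0244, 0.3, 1.0, -0.3]
34 [0.012, -0.001, 0.0321, 0.3, 1.7, -0.3]
31 [0.0149, -0.0011, 0.0396, 0.3, 2.5, -0.3]
28 [0.0182, -0.0012, 0.0469, 0.3, 3.2, -0.3]
25 [0.0218, -0.0013, 0.0541, 0.3, 3.9, -0.3]
22 [0.0258, -0.0014, 0.0611, 0.3, 4.6, -0.3]
```

```bash
cat > fit.py <<'E'
from h import *
from scipy.optimize import minimize
def hull(s,o,th,yaw):
    a=np.linspace(0,2*np.pi,40); P=np.vstack([np.c_[r*np.cos(a),r*np.sin(a),0*a+z] for r,z in((.065,0),(.08,.12))])
    W=o+(R.from_euler('z',yaw,degrees=True)*R.from_euler('y',th,degrees=True)).apply(P)
    q=np.array([pix(s,w) for w in W]).astype(np.float32); m=np.zeros((384,512),np.uint8)
    cv2.fillConvexPoly(m,np.round(cv2.convexHull(q)*8).astype(np.int32),1,shift=3); return m>0
def fit(x0):
    ob=[]
    for c in("scene","top"):
        s=look(c); hsv=cv2.cvtColor(s["img"],cv2.COLOR_BGR2HSV)
        m=((hsv[...,0]>100)&(hsv[...,0]<122)&(hsv[...,1]>140)).astype(np.uint8)
        n,l,stt,_=cv2.connectedComponentsWithStats(m); k=1+np.argmax(stt[1:,4]); print(c,stt[k]); ob.append((s,l==k))
    def f(x):
        e=0
        for s,m in ob:
            h=hull(s,x[:3]/1000,x[3],x[4]); e+=1-(h&m).sum()/(h|m).sum()
        return e
    x0=np.array(x0,float); sim=np.vstack([x0]+[x0+d for d in np.diag([8,8,8,10,8])])
    r=minimize(f,x0,method='Nelder-Mead',options=dict(initial_simplex=sim,xatol=.1,fatol=1e-4,maxfev=400)); print(r.x.round(1),round(r.fun,3))
    c=R.from_euler('z',17.,degrees=True).inv().apply(r.x[:3]-[588,208,95]); print("station frame",c.round(1)); return r.x
E
python3 - <<'E'
from fit import *
x=fit([590,209,145,50,17])
st,p,r=cur(); print(p,st["torque"],st["contact_force"],r.as_matrix()[:,0].round(3))
hz=p+.046*r.as_matrix()[:,0]; f=np.array(st["contact_force"])
print("hinge tool",hz,"moment about hinge in pail y", (np.array(st["torque"])+np.cross(p-hz,f))@[-.3,.954,0])
Rp=R.from_euler('z',x[4],degrees=True)*R.from_euler('y',x[3],degrees=True)
print("hinge fit",x[:3]+Rp.apply([-78,0,12]),"corner",x[:3]+Rp.apply([65,0,0]))
E
```

```text
scene [ 288  123   52   47 1684]
top [ 149  155   49   55 1820]
[594.9 199.2 141.3  56.4  33.5] 0.478
station frame [  4.  -10.4  46.3]
[0.53346983 0.19020893 0.25188055] [0.00471478 1.27920049 0.16942359] [-26.2752233   -7.65120674  37.83720006] [ 0.48   0.15  -0.865]
hinge tool [0.55553622 0.1971071  0.2121126 ] moment about hinge in pail y 1.0056407439427046
hinge fit [567.21343537 180.87677399 212.9373293 ] corner [624.84537669 219.0199621   87.1730397 ]
```

Request:
jog_arm:
  steps:
    - [-0.006,0,0,0,0,0,255]
    - [-0.012,0,0,0,0,0,255]
    - [-0.012,0,0,0,0,0,255]

```text
clock: 24.1
tcp_pos: [0.5285, 0.1885, 0.2645]
orientation: [0.857, 0.134, -0.49, 0.082]
contact_force: [-5.3, -1.2, 13.1]
finger_gap: 0.341
```

```bash
cat > fit.py <<'E'
from h import *
from scipy.optimize import minimize
def hull(s,o,th,yaw):
    a=np.linspace(0,2*np.pi,40); P=np.vstack([np.c_[r*np.cos(a),r*np.sin(a),0*a+z] for r,z in((.065,0),(.08,.12))])
    W=o+(R.from_euler('z',yaw,degrees=True)*R.from_euler('y',th,degrees=True)).apply(P)
    q=np.array([pix(s,w) for w in W]).astype(np.float32); m=np.zeros((384,512),np.uint8)
    cv2.fillConvexPoly(m,np.round(cv2.convexHull(q)*8).astype(np.int32),1,shift=3); return m>0
def fit(x0,yaw=17.):
    ob=[]
    for c in("scene","top"):
        s=look(c); d=silhouettes(c,"pail"); hsv=cv2.cvtColor(s["img"],cv2.COLOR_BGR2HSV)
        m=(hsv[...,0]>95)&(hsv[...,0]<130)&(hsv[...,1]>90)
        near=hull(s,np.array(x0[:3])/1000,x0[3],yaw); near=cv2.dilate(near.astype(np.uint8),np.ones((25,25)))>0
        k=cv2.morphologyEx((m&near).astype(np.uint8),cv2.MORPH_OPEN,np.ones((3,3)))
        if d: print(c,d[0]["p"],d[0]["region"].sum(),k.sum())
        q=np.argwhere(k)[:,::-1].astype(np.int32); h=np.zeros_like(k); n,l,stt,_=cv2.connectedComponentsWithStats(k); j=1+np.argmax(stt[1:,4])
        q=np.argwhere(l==j)[:,::-1].astype(np.int32); cv2.fillConvexPoly(h,cv2.convexHull(q),1); ob.append((s,h>0))
    def f(x):
        return sum(1-(hh&m).sum()/(hh|m).sum() for s,m in ob for hh in [hull(s,x[:3]/1000,x[3],yaw)])
    x0=np.array(x0,float); sim=np.vstack([x0]+[x0+d for d in np.diag([8,8,8,10])])
    r=minimize(f,x0,method='Nelder-Mead',options=dict(initial_simplex=sim,xatol=.1,fatol=1e-4,maxfev=400)); x=r.x
    c=lambda v:R.from_euler('z',17.,degrees=True).inv().apply(np.array(v)-[588,208,95]).round(1)
    Rp=R.from_euler('z',yaw,degrees=True)*R.from_euler('y',x[3],degrees=True)
    print("world",x.round(1),"err",round(r.fun,3),"station: origin",c(x[:3]),"hinge",c(x[:3]+Rp.apply([-78,0,12])),"corner",c(x[:3]+Rp.apply([65,0,0])))
    return x
E
python3 - <<'E'
from fit import *
x=fit([588,208,150,50])
st,p,r=cur(); hz=p+.046*r.as_matrix()[:,0]
print(st["torque"],st["contact_force"],"tool hinge, station",R.from_euler('z',17.,degrees=True).inv().apply(hz*1000-[588,208,95]).round(1),st["joint_positions"])
E
```

```text
scene 0.95 2346 1812
top 0.88 2789 2131
world [575.1 205.7 154.4  64.4] err 0.161 station: origin [-13.    1.6  59.4] hinge [-35.8   1.6 135. ] corner [15.1  1.6  0.8]
[0.11299635 0.06011997 0.05767965] [-4.78376605 -1.27397667 14.04447703] tool hinge, station [-38.6  -1.2 130.2] [ 0.06783009 -0.16904736  2.02575085  0.16897317  0.77241047  1.23021009]
```

The fit settles it: the pail's front bottom corner has slid back to about x = 15–20 on the step, with the pail at about 62 degrees. I'll lower it about that corner first, then push it forward at low tilt.

```bash
cat >> h.py <<'E'
def rows3(ths,px,off=.044,dz=0,lean=None):
    out=[]
    for th,q in zip(ths,np.broadcast_to(px,len(ths))):
        h=hinge2(th,q); le=40-25*th/105 if lean is None else lean
        T=tool(18,le)*R.from_euler('x',180,degrees=True)
        H=np.array([.588,.208,.095])+R.from_euler('z',17.3,degrees=True).apply([h[0]/1000,-.001,h[1]/1000+dz])
        print(th,q,rel(H-off*T.apply([1,0,0]),T,False).tolist())
E
python3 -c "
from h import *
rows3([62,60,57,54,51,48,45,42],16.)"
```

```text
62 16.0 [-0.0002, 0.0003, -0.0032, 0.3, -5.2, -0.4]
60 16.0 [-0.0008, 0.0002, 0.0021, 0.3, -4.7, -0.4]
57 16.0 [-0.0013, 0.0, 0.0102, 0.3, -4.0, -0.4]
54 16.0 [-0.0015, -0.0001, 0.0182, 0.3, -3.3, -0.4]
51 16.0 [-0.0012, -0.0002, 0.0263, 0.3, -2.6, -0.4]
48 16.0 [-0.0005, -0.0003, 0.0343, 0.3, -1.9, -0.4]
45 16.0 [0.0005, -0.0005, 0.0423, 0.3, -1.2, -0.4]
42 16.0 [0.002, -0.0006, 0.0502, 0.3, -0.5, -0.4]
```

```bash
python3 -c "
from h import *
rows3([61,59,57,54,51,48],16.,lean=30)"
```

```text
61 16.0 [-0.0007, 0.0002, 0.0029, 0.3, -0.5, -0.4]
59 16.0 [-0.0011, 0.0001, 0.0079, 0.3, -0.5, -0.4]
57 16.0 [-0.0014, 0.0, 0.0129, 0.3, -0.5, -0.4]
54 16.0 [-0.0015, -0.0001, 0.0204, 0.3, -0.5, -0.4]
51 16.0 [-0.0012, -0.0002, 0.0279, 0.3, -0.5, -0.4]
48 16.0 [-0.0006, -0.0003, 0.0354, 0.3, -0.5, -0.4]
```

Request:
jog_arm:
  steps:
    - [-0.002,0,0.003,0,0,0,255]
    - [-0.002,0,0.008,0,0,0,255]
    - [-0.002,0,0.013,0,0,0,255]
    - [-0.002,0,0.0205,0,0,0,255]
    - [-0.0015,0,0.028,0,0,0,255]
    - [-0.0005,0,0.0355,0,0,0,255]

```text
clock: 24.9
tcp_pos: [0.4998, 0.1789, 0.2482]
orientation: [0.858, 0.135, -0.489, 0.082]
contact_force: [-10.0, -2.1, 13.7]
finger_gap: 0.342
```

```bash
python3 - <<'E'
from fit import *
x=fit([571,205,150,52])
st,p,r=cur(); hz=p+.044*r.as_matrix()[:,0]
print(st["torque"],st["contact_force"],"tool hinge, station",R.from_euler('z',17.,degrees=True).inv().apply(hz*1000-[588,208,95]).round(1))
E
```

```text
scene 0.93 2374 1754
top 0.82 3057 2402
world [560.6 200.5 147.6  53.7] err 0.166 station: origin [-28.4   0.8  52.6] hinge [-64.9   0.8 122.5] corner [10.   0.8  0.1]
[0.08008103 0.35458288 0.08864752] [-1.46654772 -0.23234976 -0.61732552] tool hinge, station [-71.3  -1.9 113.5]
```

```bash
python3 -c "
from h import *
rows3([52,50,47,44,41,38,35,32],8.,off=.038,lean=30.5)"
```

```text
52 8.0 [0.0006, -0.0002, -0.0039, 0.3, 0.1, -0.3]
50 8.0 [0.001, -0.0003, 0.0011, 0.3, 0.1, -0.3]
47 8.0 [0.0018, -0.0004, 0.0086, 0.3, 0.1, -0.3]
44 8.0 [0.003, -0.0005, 0.016, 0.3, 0.1, -0.3]
41 8.0 [0.0046, -0.0006, 0.0233, 0.3, 0.1, -0.3]
38 8.0 [0.0066, -0.0007, 0.0306, 0.3, 0.1, -0.3]
35 8.0 [0.009, -0.0008, 0.0377, 0.3, 0.1, -0.3]
32 8.0 [0.0117, -0.001, 0.0447, 0.3, 0.1, -0.3]
```

Request:
jog_arm:
  steps:
    - [0.001,0,0.001,0,0,0,255]
    - [0.002,0,0.0085,0,0,0,255]
    - [0.003,0,0.016,0,0,0,255]
    - [0.0045,0,0.0235,0,0,0,255]
    - [0.0065,0,0.0305,0,0,0,255]
    - [0.009,-0.0005,0.0375,0,0,0,255]
    - [0.0115,-0.0005,0.0445,0,0,0,255]

```text
clock: 25.8
tcp_pos: [0.4676, 0.1687, 0.2133]
orientation: [0.857, 0.134, -0.491, 0.082]
contact_force: [0.8, 0.4, -2.6]
finger_gap: 0.343
```

```bash
python3 - <<'E'
from fit import *
x=fit([548,198,135,34])
st,p,r=cur(); hz=p+.038*r.as_matrix()[:,0]
print(st["torque"],st["contact_force"],"tool hinge, station",R.from_euler('z',17.,degrees=True).inv().apply(hz*1000-[588,208,95]).round(1))
E
```

```text
scene 0.95 2234 1691
top 0.8 3078 2244
world [546.5 197.9 113.9  24.3] err 0.259 station: origin [-42.7   2.5  18.9] hinge [-108.8    2.5   62. ] corner [16.6  2.5 -7.9]
[-0.169707    0.58096413 -0.00707893] [-1.19382797 -1.05377841  0.0580999 ] tool hinge, station [-107.2   -2.3   86. ]
```

```bash
python3 -c "
from h import *
for th,px,le in [(29,8,31),(26,8,31.5),(23,9,32),(20,11,33),(18,14,33.5),(16,18,34),(14,23,34.5),(12,28,35)]: rows3([th],float(px),off=.038,lean=le)"
```

```text
29 8.0 [0.0033, -0.0006, 0.007, 0.3, 0.7, -0.3]
26 8.0 [0.0067, -0.0007, 0.014, 0.3, 1.2, -0.3]
23 9.0 [0.011, -0.0008, 0.02, 0.3, 1.7, -0.3]
20 11.0 [0.0162, -0.0008, 0.0252, 0.3, 2.7, -0.3]
18 14.0 [0.0207, -0.0009, 0.027, 0.3, 3.2, -0.3]
16 18.0 [0.0258, -0.0009, 0.0278, 0.3, 3.7, -0.3]
14 23.0 [0.0315, -0.0009, 0.0277, 0.3, 4.2, -0.3]
12 28.0 [0.0374, -0.0009, 0.0274, 0.3, 4.7, -0.3]
```

Request:
jog_arm:
  steps:
    - [0.0035,0,0.007,0,0.7,0,255]
    - [0.0065,0,0.014,0,1.2,0,255]
    - [0.011,0,0.02,0,1.7,0,255]
    - [0.016,0,0.025,0,2.7,0,255]
    - [0.0205,-0.0005,0.027,0,3.2,0,255]
    - [0.026,-0.0005,0.028,0,3.7,0,255]
    - [0.0315,-0.0005,0.0275,0,4.2,0,255]
    - [0.0375,-0.0005,0.0275,0,4.7,0,255]

```text
clock: 26.8
tcp_pos: [0.4637, 0.1675, 0.1673]
orientation: [0.877, 0.138, -0.455, 0.076]
contact_force: [-0.6, -0.5, -1.7]
finger_gap: 0.341
```

```bash
python3 - <<'E'
from fit import *
x=fit([560,200,107,12])
st,p,r=cur(); hz=p+.038*r.as_matrix()[:,0]
print(st["torque"],st["contact_force"],"tool hinge, station",R.from_euler('z',17.,degrees=True).inv().apply(hz*1000-[588,208,95]).round(1))
s=look("scene");t=look("top")
for c,im in (("top",t),("scene",s)):
  for n in ["pail","tab","bail_grip"]:
    for d in pinpoint(c,n)[:1]: print(c,n,round(d["p"],2),toW(im,d["at"]).round(3))
for th,px,le in [(11,31,35),(10,37,35.5),(9,43,36),(8,49,36.5),(7,54,37),(6,58,37.5)]: rows3([th],float(px),off=.038,lean=le)
E
```

```text
scene 0.73 2167 1676
world [ 5.642e+02  2.064e+02  9.510e+01 -2.000e-01] err 0.513 station: origin [-23.2   5.4   0.1] hinge [-101.3    5.4   11.8] corner [41.8  5.4  0.3]
[-0.03582491  0.43823365  0.02116293] [ 0.88196504  0.94612454 -2.25998441] tool hinge, station [-109.    -2.3   41.5]
top pail 0.91 [0.558 0.199 0.109]
top tab 0.52 [0.49  0.178 0.132]
top bail_grip 0.6 [0.581 0.202 0.304]
scene pail 0.88 [0.559 0.195 0.11 ]
scene tab 0.55 [0.485 0.176 0.129]
scene bail_grip 0.53 [0.581 0.202 0.292]
11 31.0 [0.0034, -0.0005, -0.0002, 0.3, -0.1, -0.3]
10 37.0 [0.0084, -0.0004, -0.0028, 0.3, 0.4, -0.3]
9 43.0 [0.0135, -0.0003, -0.0055, 0.3, 0.9, -0.3]
8 49.0 [0.0186, -0.0003, -0.0082, 0.3, 1.4, -0.3]
7 54.0 [0.0232, -0.0003, -0.0101, 0.3, 1.9, -0.3]
6 58.0 [0.0273, -0.0002, -0.0113, 0.3, 2.4, -0.3]
```

Request:
jog_arm:
  steps:
    - [0.0035,0,0,0,0,0,255]
    - [0.0085,0,-0.003,0,0.4,0,255]
    - [0.0135,0,-0.0055,0,0.9,0,255]
    - [0.0185,0,-0.008,0,1.4,0,255]
    - [0.023,0,-0.01,0,1.9,0,255]
    - [0.0275,0,-0.0115,0,2.4,0,255]

```text
clock: 28.0
tcp_pos: [0.4877, 0.1752, 0.1515]
orientation: [0.886, 0.139, -0.436, 0.073]
contact_force: [-1.2, 0.0, -1.8]
finger_gap: 0.343
```

```bash
python3 - <<'E'
from fit import *
st,p,r=cur(); hz=p+.038*r.as_matrix()[:,0]
print(st["torque"],st["contact_force"],"tool hinge, station",R.from_euler('z',17.,degrees=True).inv().apply(hz*1000-[588,208,95]).round(1))
s=look("scene");t=look("top")
for c,im in (("top",t),("scene",s)):
  for n in ["pail","tab","bail_grip"]:
    for d in pinpoint(c,n)[:1]: print(c,n,round(d["p"],2),toW(im,d["at"]).round(3))
for th,px,le in [(5,61,37.5),(4,63,38),(3,64,38),(2,65,38.5),(1,65,39),(0,65,39)]: rows3([th],float(px),off=.038,lean=le)
E
```

```text
[-0.23621004  0.68630685  0.01048926] [-1.18129683  0.03303566 -1.81219982] tool hinge, station [-82.3  -1.8  26.3]
top pail 0.66 [0.586 0.209 0.101]
top tab 0.58 [0.515 0.183 0.116]
top bail_grip 0.74 [0.587 0.205 0.296]
scene pail 0.72 [0.586 0.207 0.1  ]
scene tab 0.41 [0.513 0.182 0.11 ]
scene bail_grip 0.57 [0.59  0.203 0.283]
5 61.0 [0.0034, -0.0003, 0.0001, 0.4, -0.0, -0.3]
4 63.0 [0.0064, -0.0003, 0.0007, 0.4, 0.5, -0.3]
3 64.0 [0.0087, -0.0003, 0.0017, 0.4, 0.5, -0.3]
2 65.0 [0.0111, -0.0003, 0.003, 0.4, 1.0, -0.3]
1 65.0 [0.0129, -0.0003, 0.0051, 0.4, 1.5, -0.3]
0 65.0 [0.0148, -0.0004, 0.0068, 0.4, 1.5, -0.3]
```

Request:
jog_arm:
  steps:
    - [0.0015,0,0.001,0,0.3,0,255]
    - [0.003,0,0.002,0,0.6,0,255]
    - [0.0045,0,0.0035,0,0.9,0,255]
    - [0.006,0,0.0045,0,1.2,0,255]
    - [0.006,0,0.0045,0,1.2,0,255]

```text
clock: 28.9
tcp_pos: [0.4876, 0.175, 0.1445]
orientation: [0.891, 0.14, -0.427, 0.072]
contact_force: [-0.8, 0.1, -1.4]
finger_gap: 0.341
```

```bash
python3 - <<'E'
from h import *
st=sense();print(st["torque"],st["contact_force"])
s=look("scene");t=look("top")
for c,im in (("top",t),("scene",s)):
  for n in ["pail","tab","bail_grip"]:
    for d in pinpoint(c,n)[:1]: print(c,n,round(d["p"],2),toW(im,d["at"]).round(3))
E
```

```text
[-0.16979864  0.66050053  0.00576474] [-0.81944253  0.11681045 -1.42007023]
top tab 0.68 [0.512 0.184 0.11 ]
top bail_grip 0.79 [0.581 0.203 0.295]
scene pail 0.72 [0.588 0.205 0.097]
scene tab 0.53 [0.51  0.187 0.106]
scene bail_grip 0.52 [0.581 0.202 0.283]
```

Request:
jog_arm:
  steps:
    - [0.0015,0,0.001,0,0,0,255]
    - [0.003,0,0.002,0,0,0,255]
    - [0.003,0,0.002,0,0,0,255]

```text
clock: 29.6
tcp_pos: [0.4902, 0.1754, 0.144]
orientation: [0.892, 0.14, -0.424, 0.072]
contact_force: [-10.9, -1.6, 15.1]
finger_gap: 0.342
```

Request:
jog_arm:
  steps:
    - [0.0015,0,0.001,0,0,0,255]
    - [0.003,0,0.002,0,0,0,255]
    - [0.003,0,0.002,0,0,0,255]

```text
clock: 29.9
tcp_pos: [0.4929, 0.1759, 0.1437]
orientation: [0.893, 0.14, -0.421, 0.072]
contact_force: [-13.8, -0.4, 21.7]
finger_gap: 0.34
```

Request:
jog_arm:
  steps:
    - [-0.002,0,-0.001,0,0,0,255]
    - [-0.003,0,-0.002,0,0,0,200]
    - [-0.003,0,-0.002,0,0,0,100]
    - [-0.003,0,-0.002,0,0,0,0]
    - [-0.003,0,-0.002,0,0,0,0]
    - [-0.003,0,-0.002,0,0,0,0]
    - [-0.02,0,-0.002,0,0,0,0]
    - [-0.05,0,-0.002,0,0,0,0]

```text
clock: 30.7
tcp_pos: [0.4632, 0.1667, 0.1822]
orientation: [0.892, 0.139, -0.423, 0.072]
contact_force: [0.5, 1.0, 0.6]
finger_gap: 0.999
```

Request:
jog_arm:
  steps:
    - [-0.04,0,0,0,0,0,0]
    - [-0.09,0,0,0,0,0,0]
    - [-0.12,0,0,0,0,0,0]
    - [-0.12,0,0,0,0,0,0]

```text
clock: 31.1
tcp_pos: [0.3916, 0.1435, 0.2823]
orientation: [0.896, 0.138, -0.416, 0.074]
contact_force: [-0.5, -0.1, 0.9]
finger_gap: 1.001
```

```bash
python3 - <<'E'
from fit import *
s=look("scene");t=look("top"); st=sense(); print(st["clock"],st["contact_force"],st["tcp_pos"],st["finger_gap"])
for c,im in (("top",t),("scene",s)):
  for n in ["pail","tab","tab_grip","bail_grip","ball_red_center","ball_green_center","brush","pot","polish"]:
    for d in pinpoint(c,n)[:4]: print(c,n,round(d["p"],2),toW(im,d["at"]).round(3))
fit([588,208,95,1])
E
```

```text
31.2 [-0.42639757 -0.48782265 -0.91800727] [0.39131592 0.14375402 0.27684474] 0.9966652047710487
top pail 0.74 [0.594 0.21  0.097]
top pail 0.72 [0.496 0.174 0.138]
top tab 0.52 [0.521 0.186 0.111]
top tab_grip 0.47 [0.496 0.175 0.137]
top tab_grip 0.15 [ 0.43  -0.006  0.   ]
top bail_grip 0.55 [0.581 0.204 0.292]
top ball_red_center 0.72 [0.82  0.316 0.037]
top ball_red_center 0.67 [0.523 0.184 0.11 ]
top ball_red_center 0.57 [ 0.598 -0.069  0.037]
top ball_red_center 0.49 [ 0.811 -0.164  0.031]
top ball_green_center 0.53 [0.838 0.253 0.04 ]
top brush 0.59 [ 0.43  -0.012  0.002]
top pot 0.87 [0.435 0.465 0.002]
top polish 0.74 [ 0.479 -0.481  0.004]
scene pail 0.83 [0.591 0.208 0.097]
scene tab 0.62 [0.514 0.184 0.107]
scene tab_grip 0.4 [0.498 0.177 0.135]
scene bail_grip 0.48 [0.58  0.2   0.285]
scene ball_red_center 0.69 [ 0.809 -0.165  0.03 ]
scene ball_red_center 0.68 [ 0.598 -0.07   0.041]
scene ball_red_center 0.49 [0.821 0.317 0.033]
scene ball_green_center 0.75 [0.837 0.256 0.038]
scene brush 0.63 [ 0.426 -0.007 -0.001]
scene brush 0.48 [0.592 0.205 0.097]
scene pot 0.72 [ 0.432  0.468 -0.002]
scene polish 0.69 [ 0.476 -0.486  0.001]
scene 0.73 2252 1699
top 0.65 2615 1672
world [594.9 211.9  88.6  -4.4] err 0.671 station: origin [ 7.7  1.7 -6.4] hinge [-71.    1.7  -0.5] corner [72.5  1.7 -1.4]
```

```bash
python3 -c "
from station import *
s=sense(); print(s['clock'],s['joint_vel']); print(close_job())"
```

```text
32.3 [-0.00061279  0.00105003  0.00127176  0.00137595 -0.00027095  0.00040907]
the job is handed in; nothing more can be done
None
```

The job is handed in at 32.3 s. The pail stands empty on the step, both balls are in the bin, and the gripper is open and clear of everything.

**What I did:**
- I carried the pail by its bail to the step, with the tab pointing away from the bin and both balls still inside, and let go.
- I took the tab and tipped the pail over the lip to about 105°. Both balls dropped into the bin.
- I stood the pail up again, let go and backed off.

**What went wrong:** on the way back the pail slid across the step and jammed, and the wrist force reached about 51 N. I found its real position, backed off, lowered it about the corner it was resting on, and slid it back into place.

**Last checks:**
- **Pail:** the networks put it at about (0.593, 0.209, 0.097), roughly 5 mm from `step_top` towards the bin and just short of the lip. That fits with it standing flat.
- **Balls:** red is at (0.820, 0.317, 0.035) and green at (0.838, 0.255, 0.039), both inside the bin.
- **Bystanders:** the brush, flowerpot and polish tin are within measuring error of where they started.

**Uncertain:** my own silhouette fit of the final pail position failed with a high error, so I disregarded it. I had used all 12 pictures by then, so the final flat standing rests on the network readings and contact forces, not on a viewed image.

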